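# Push the potato dish up to the oven stop bar

### The job

The dish of cut potatoes goes into the oven next: push it along the table with the fingertips or the outside of the fingers until its long side lies flush against the steel stop bar, between the two strips of green tape and covering neither. Do not lift or tip the dish, and leave the dish of carrots and everything else on the table where it stands. Finish with the hand clear of everything.

Things in the scene. Friction and masses are not known exactly. Their poses are not given: they have to be found in the camera images.
- potato_dish: Dark steel oven dish filled to the rim with pale yellow potato cubes (rigid, fixed in it; nothing fits inside), 0.4 to 0.8 kg, loose on the table. Outside 90 mm along its x, 140 mm along its y; upright walls 45 mm high, cubes up to 7 mm higher. Origin: centre of its underside. It starts left or right of the taped place, nearer the robot, its long side within 0.45 rad of parallel to the bar.
- carrot_dish: Dish of the same size and make, filled with orange carrot slices; to be left alone. Origin: centre of its underside; long side along its y.
- stop_bar: Fixed steel stop bar, 760 x 20 mm, 32 mm high, across the table beyond the dishes. Origin: on the table at the foot of its face towards the robot, midway between the tapes. x: square to that face, away from the robot (bar at 0 to 20 mm); y: along the bar, to the left. Two flat green tapes, 20 x 150 mm, run along x at y = 92 and -92 mm. A dish flush and centred has its origin at x -45, y 0 mm.
- cup: White ceramic cup, 68 mm across, 70 mm high, on the table between the dishes near the robot; origin: centre of its underside. Leave alone.
- tape_roll: Roll of green tape lying flat, 90 mm across, 24 mm high; origin: centre of its underside. Leave alone.
- spray_bottle: White spray bottle with a red head, 68 mm across, about 175 mm high, beyond the stop bar; origin: centre of its underside. Leave alone.
- peeler: Vegetable peeler lying flat, yellow handle and steel bow, 160 mm long along its x, 50 mm wide, 18 mm high, beyond the stop bar; origin: on the table under the end of the handle next to the bow. Leave alone.
- steel_bowl: Steel bowl, 150 mm across, 70 mm high, at the right of the table; origin: centre of its underside. Leave alone.
- jar: Amber glass jar with a white label and a steel cap, 70 mm across, 100 mm high, beyond the stop bar; origin: centre of its underside. Leave alone.
There are look-alikes about, which are no part of the job. What is shaped like the potato_dish but blue or turquoise is not meant.

How it is judged:
By the outcome, as a careful person would: the job done as asked, in the order asked, and still so for the second after the job is handed in, with the robot touching nothing.
It also fails if it takes over 72 s, if anything falls off the work surface, if the arm or the gripper's body presses on something with over 40 N, if the wrist force passes 120 N, or if a joint passes its speed limit or range.

### The arm

A 6-joint arm with a two-finger parallel gripper is mounted at the origin on the work surface. World frame = base frame: x ahead of the robot, y to its left, z up, the work surface at z = 0. Lengths are in m, angles in rad, forces in N, time in s.
With the tool pointing down it reaches from about 0.425 to 0.95 m from the base axis. Payload 3.5 kg.
Tool frame: the origin (TCP) lies on the centre line of the jaws, within the pads' length; the fingertips stand 25 mm ahead of it and the grasp point (between the pads) lies 6 mm ahead of it (ctrl.finger_overhang is the distance from the TCP to the fingertips, in m); z points along the fingers, y is the line along which they close (so a half turn about z gives the same grasp; the last joint's range is limited). The gripper opens to 85 mm and grips with 20 to 120 N. Pads are 22 mm wide; open, the fingers measure 114 mm over their backs; the gripper's body (76 mm by 85 mm) begins 54 mm behind the grasp point. The pads swing forward as they close: fully open they stand 13 mm farther back than shut.
Start: joints at [1.079, 0.286, 1.577, -0, 1.279, -0.15], TCP at [0.226, 0.636, 0.256] pointing down, gripper open.
Joint ranges: [-2.77, 2.77], [-0.9, 2.22], [0.21, 2.48], [-1.53, 4.67], [0.24, 2.81], [-2.84, 2.84]. Speed limits (rad/s): [2.79, 2.79, 3.14, 3.14, 3.14, 3.14].

### API

Orientations are given as a unit quaternion [x, y, z, w].
In Python, from plant import get_state, imaging, job, ctrl gives the robot as it stands.
- The arm moves only by the tool jog_arm, never from a script. Its argument "increments" is a list of rows, each an object of numbers: "dx", "dy", "dz": the shift along the world's x, y, z each as a share of 12 cm, from -1 to 1; "ax", "ay", "az": the turn, a rotation vector about the world's x, y, z each as a share of pi/2 rad, from -1 to 1; "gripper": the gripper command: -1 is shut, 1 is fully open, values between are in proportion. A call has 1 to 10 rows; each row is the pose to reach, as a shift and turn from the pose commanded when the call began; what a row does not reach only later rows make up. A row lasts 1/10 s, in which the tool goes at most 50 mm and 8.59 degrees, less where a joint would pass 70% of its speed; a pose out of reach is approached as far as the arm can. A call with a number of a shift or a turn outside -1 to 1 is refused whole. A call with a gripper value outside its range is refused whole. The fingers move at their own pace and stop on an object; "force" is the grip in N (left out, the last holds). Time passes only in rows, so rows that repeat a pose let the fingers close. It gives the time, the measured TCP pose, the force, the opening and the grip force at its end, in the units of the state.
- get_state(): the state, without advancing time (a new reading comes with each control period).
- imaging.read_camera(name): name is "scene" or "top"; returns a dict with "frame" (480x640x3 uint8, blue, green, red), "depth" (480x640 float32, m along the optical axis (not along the pixel's ray), 0 where there is no reading), "camera_matrix" (3x3 intrinsics, pixels), "extrinsics" (4x4, takes a point from camera to world coordinates). Camera axes: x right, y up, looking along -z (the intrinsics and any distortion apply to the point x, -y, -z); pixel columns grow to the right and rows downward; lengths in m; the calibration is good to about 2 mm. A picture is of the moment at which its call begins.
- job.sign_off(): hands the job in; it is judged then, once.
The state is a dict: "time": time; "qpos": joint angles; "dq": joint speeds; "joint_efforts": joint torques, N m; "eef_pos": TCP position; "tcp_rot": TCP orientation; "contact_force": force on the tool from outside, world axes, zero at the start; "wrist_torque": the same for the moment, N m; "opening": opening from 0.0 (shut) to 1.0 (fully open); "finger_force": force on a finger pad.
Only numpy, scipy, OpenCV 4.12 (cv2) and the standard library are available. Lean on these libraries where they do the work, as an engineer would, in place of code of your own. Each camera call takes 0.05 s, during which the arm holds its last target. There are 200 camera calls.

## Working session

There is one attempt and no reset: what is moved stays moved. The work goes in short steps, Python scripts to look and compute and a tool call to move; the robot and the scene stay as the last step left them, time stands still between calls to the robot, and variables do not carry over. Pictures are saved under pics/ and viewed, at most 10 in all, crops included, and the job is handed in when it is done.

Besides the shell and the picture viewer there is one more tool, called as name([rows], argument=value, ...), one row to a line, values as JSON. jog_arm: Moves the arm, as the interface text tells. Shift numbers are shares of 12 cm and turn numbers shares of pi/2 rad, none past 1 either way. Its arguments: {"type":"object","properties":{"increments":{"type":"array"},"force":{"type":"number"}},"required":["increments"]}

```bash
mkdir -p pics; ls; cat > h.py <<'E'
import numpy as np, cv2
from plant import get_state, imaging, job, ctrl
def cam(n):
    d=imaging.read_camera(n); d['K']=np.array(d['camera_matrix']); d['T']=np.array(d['extrinsics']); return d
def ray(d,uv,z):
    "pixels -> world points on plane height z"
    uv=np.asarray(uv,float).reshape(-1,2); K=d['K'];T=d['T']
    c=np.c_[(uv[:,0]-K[0,2])/K[0,0],-(uv[:,1]-K[1,2])/K[1,1],-np.ones(len(uv))]
    w=c@T[:3,:3].T; o=T[:3,3]
    return o+w*((z-o[2])/w[:,2])[:,None]
E
python3 - <<'E'
from h import *
for n in('top','scene'):
    d=cam(n); cv2.imwrite(f'pics/{n}0.png',d['frame']); print(n,d['K'].round(1).tolist(),d['T'].round(3).tolist(),[k for k in d])
E
```

```text
pics
top [[603.2, 0.0, 321.1], [0.0, 603.2, 235.6], [0.0, 0.0, 1.0]] [[0.026, 0.991, -0.129, 0.292], [-1.0, 0.027, 0.002, 0.002], [0.006, 0.129, 0.992, 1.591], [0.0, 0.0, 0.0, 1.0]] ['frame', 'depth', 'camera_matrix', 'extrinsics', 'K', 'T']
scene [[537.8, 0.0, 318.3], [0.0, 537.8, 244.7], [0.0, 0.0, 1.0]] [[-0.007, -0.626, 0.779, 1.532], [1.0, -0.018, -0.005, -0.023], [0.017, 0.779, 0.626, 0.856], [0.0, 0.0, 0.0, 1.0]] ['frame', 'depth', 'camera_matrix', 'extrinsics', 'K', 'T']
```

View pics/top0.png

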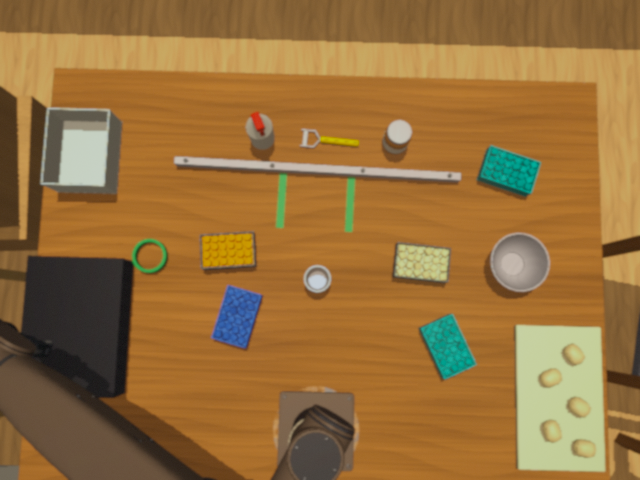

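View pics/scene0.png

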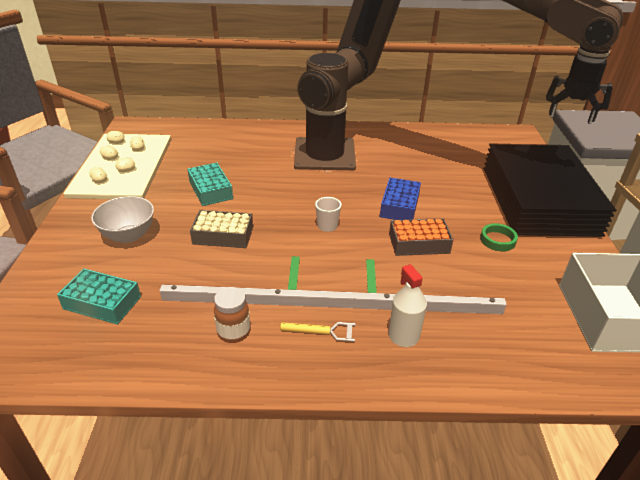

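The top view shows the potato dish (pale yellow cubes, dark rim) at about (422,263). The tapes are at (281,200) and (350,205), and the bar runs from (175,160) to (460,178).
Things that could be mistaken for the dish: carrots (228,251), blue (237,317), turquoise (447,347) and (510,171), and whole potatoes on the board (560,400). I choose (422,263) and will check it in a crop.

```bash
cat >> h.py <<'E'
def big(m,u,v,r=60):
    "largest contour of mask within r px of u,v"
    k=np.zeros_like(m); cv2.circle(k,(int(u),int(v)),r,255,-1)
    c,_=cv2.findContours(m&k,cv2.RETR_EXTERNAL,cv2.CHAIN_APPROX_NONE)
    return max(c,key=cv2.contourArea).reshape(-1,2)
def rect(p):
    (c,s,a)=cv2.minAreaRect((p[:,:2]*1000).astype(np.float32))
    if s[0]<s[1]: s=s[::-1]; a+=90
    a=(a+90)%180-90   # long-side direction from world x, deg
    return np.round(c,1),np.round(s,1),round(a,2)
def bar(d):
    hsv=cv2.cvtColor(d['frame'],cv2.COLOR_BGR2HSV)
    g=cv2.inRange(hsv,(50,90,60),(75,255,255)); out=[rect(ray(d,big(g,u,v,45),0.0)) for u,v in((281,200),(350,205))]
    m=cv2.inRange(hsv,(0,0,120),(180,60,255)); m[:, :170]=0
    rows=[]
    for u in list(range(190,245,3))+list(range(280,380,3))+list(range(415,455,3)):
        v0=160+(u-175)*18/285; col=np.where(m[int(v0)-12:int(v0)+16,u])[0]
        if len(col): rows.append((u,col.max()+int(v0)-12+.5))
    return out,np.array(rows)
E
python3 - <<'E'
from h import *
d=cam('top'); f=d['frame']; hsv=cv2.cvtColor(f,cv2.COLOR_BGR2HSV)
t,r=bar(d); print('tapes',t)
p=ray(d,r,0.0); l=cv2.fitLine((p[:,:2]).astype(np.float32),cv2.DIST_HUBER,0,.01,.01).ravel(); p2=(p[:,:2]-l[2:])@np.array([-l[1],l[0]])
print('bar dir',l,'res mm',(p2*1000).round(1)[::6])
for n,(u,v),lo,hi,z in(('pot',(422,263),(15,30,120),(40,255,255),.047),('car',(228,251),(5,200,150),(25,255,255),.047)):
    m=cv2.inRange(hsv,lo,hi)
    if n=='pot': m=cv2.inRange(hsv,(18,30,120),(40,170,255))
    c=big(m,u,v,38); print(n,rect(ray(d,c,z)))
    # whole dish by depth height
    
dep=d['depth']; vv,uu=np.mgrid[:480,:640]; K=d['K']
P=np.stack([(uu-K[0,2])/K[0,0]*dep,-(vv-K[1,2])/K[1,1]*dep,-dep],-1)@d['T'][:3,:3].T+d['T'][:3,3]
hm=((P[...,2]>.02)&(dep>0)).astype(np.uint8)*255
for n,u,v in(('pot',422,263),('car',228,251),('cup',317,279),('bowl',520,263),('turq',447,347),('jar',398,135),('blue',237,317)):
    c=big(hm,u,v,45); z=np.median(P[...,2][c[:,1],c[:,0]]); ins=P[v,u]
    q=P[c[:,1],c[:,0]]; print(n,'z',z.round(3),rect(ray(d,c,z)))
cv2.imwrite('pics/c.png',np.hstack([cv2.resize(f[220:310,370:470],(400,360),interpolation=2),cv2.resize(cv2.cvtColor(hm[220:310,370:470],8),(400,360))]))
E
```

```text
tapes [(array([592.8, 108.2]), array([142.6,  15.7]), -1.8), (array([586.9, -75.7]), array([142.4,  15.9]), -2.02)]
bar dir [0.03126024 0.9995113  0.67115825 0.00699488] res mm [-0.9 -1.  -1.1 -1.2 -1.  -1.1 -1.2 -1.3  1.4 -1.2 -1.3  1.3]
pot (array([ 432.1, -262.9]), array([136.6,  86.4]), 85.17)
car (array([450.6, 239.5]), array([126.7,  78.6]), -84.49)
pot z 0.041 (array([ 432.2, -263.9]), array([143. ,  92.1]), 84.96)
car z 0.041 (array([450.1, 238.3]), array([142.7,  92.3]), -84.84)
cup z 0.069 (array([381.7,   4.9]), array([65.4, 65.4]), 65.04)
bowl z 0.069 (array([ 437.9, -507.6]), array([147.9, 144.9]), -88.49)
turq z 0.04 (array([ 220.7, -330.2]), array([142.6,  94.2]), 25.72)
jar z 0.066 (array([ 757.5, -193.2]), array([89.1, 68.7]), -25.28)
blue z 0.042 (array([282. , 207.3]), array([140. ,  92.5]), -14.89)
```

View pics/c.png

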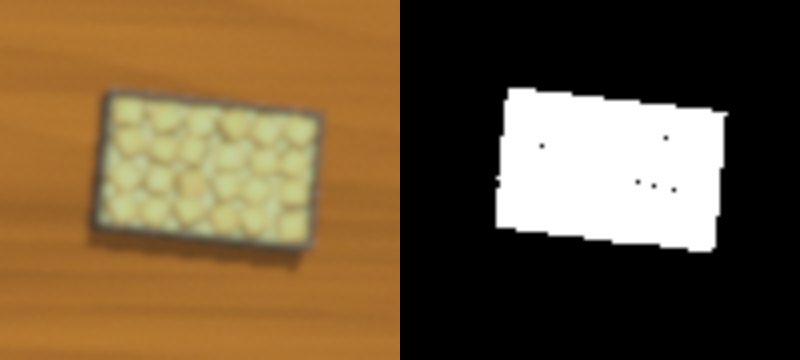

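The crop confirms it: a dark-rimmed dish full of pale yellow cubes at world (0.432, -0.264), long side at 85°. The bar lies at 88.2° and the goal is about (0.627, 0.014). My plan is to push +x past the cup, then +y, then +x to the bar.

```bash
python3 - <<'E'
from h import *
from scipy.spatial.transform import Rotation as R
s=get_state(); print(s['time'],s['eef_pos'],s['opening'],ctrl.finger_overhang,R.from_quat(s['tcp_rot']).as_matrix().round(3).tolist())
E
```

```text
0.15 [0.2259831  0.63552589 0.25521582] 0.9986545897570591 0.025 [[-0.942, 0.335, -0.001], [0.335, 0.942, -0.002], [0.0, -0.002, -1.0]]
```

jog_arm([
  {"dx": 1,"dy": -1},
  {"dx": 1,"dy": -1},
  {"dx": 1,"dy": -1},
  {"dx": 1,"dy": -1},
  {"dx": 1,"dy": -1},
])

```text
$.increments[0]: bad value
```

jog_arm([
  {"dx": 1.0,"dy": -1.0,"dz": 0.0,"ax": 0.0,"ay": 0.0,"az": 0.0,"gripper": 1.0},
  {"dx": 1.0,"dy": -1.0,"dz": 0.0,"ax": 0.0,"ay": 0.0,"az": 0.16,"gripper": 1.0},
  {"dx": 1.0,"dy": -1.0,"dz": 0.0,"ax": 0.0,"ay": 0.0,"az": 0.16,"gripper": 1.0},
  {"dx": 1.0,"dy": -1.0,"dz": 0.0,"ax": 0.0,"ay": 0.0,"az": 0.16,"gripper": 1.0},
  {"dx": 1.0,"dy": -1.0,"dz": 0.0,"ax": 0.0,"ay": 0.0,"az": 0.16,"gripper": 1.0},
])

```text
time: 0.65
eef_pos: [0.3483, 0.5138, 0.256]
tcp_rot: [0.047, 0.999, -0.0, -0.0]
contact_force: [-0.3, -0.2, 0.9]
opening: 1.001
finger_force: 0.0
```

jog_arm([
  {"dx": 1.0,"dy": -1.0,"dz": 0.0,"ax": 0.0,"ay": 0.0,"az": 0.0,"gripper": 1.0},
  {"dx": 1.0,"dy": -1.0,"dz": 0.0,"ax": 0.0,"ay": 0.0,"az": 0.0,"gripper": 1.0},
  {"dx": 1.0,"dy": -1.0,"dz": 0.0,"ax": 0.0,"ay": 0.0,"az": 0.0,"gripper": 1.0},
  {"dx": 1.0,"dy": -1.0,"dz": 0.0,"ax": 0.0,"ay": 0.0,"az": 0.0,"gripper": 1.0},
])

```text
time: 1.05
eef_pos: [0.4681, 0.3941, 0.2561]
tcp_rot: [0.046, 0.999, -0.0, 0.0]
contact_force: [0.3, -0.6, 0.9]
opening: 1.0
finger_force: 0.0
```

jog_arm([
  {"dx": 0.0,"dy": -1.0,"dz": 0.0,"ax": 0.0,"ay": 0.0,"az": 0.0,"gripper": 1.0},
  {"dx": 0.0,"dy": -1.0,"dz": 0.0,"ax": 0.0,"ay": 0.0,"az": 0.0,"gripper": 1.0},
  {"dx": 0.0,"dy": -1.0,"dz": 0.0,"ax": 0.0,"ay": 0.0,"az": 0.0,"gripper": 1.0},
])

```text
time: 1.35
eef_pos: [0.4656, 0.2739, 0.2557]
tcp_rot: [0.046, 0.999, -0.0, -0.001]
contact_force: [-0.3, 0.5, 0.4]
opening: 0.998
finger_force: 0.0
```

jog_arm([
  {"dx": 0.0,"dy": -1.0,"dz": 0.0,"ax": 0.0,"ay": 0.0,"az": 0.0,"gripper": 1.0},
  {"dx": 0.0,"dy": -1.0,"dz": 0.0,"ax": 0.0,"ay": 0.0,"az": 0.0,"gripper": 1.0},
  {"dx": 0.0,"dy": -1.0,"dz": 0.0,"ax": 0.0,"ay": 0.0,"az": 0.0,"gripper": 1.0},
])

```text
time: 1.65
eef_pos: [0.4657, 0.154, 0.2561]
tcp_rot: [0.046, 0.999, -0.0, -0.0]
contact_force: [-0.6, 0.8, 0.3]
opening: 0.999
finger_force: 0.0
```

jog_arm([
  {"dx": 0.0,"dy": -1.0,"dz": 0.0,"ax": 0.0,"ay": 0.0,"az": 0.0,"gripper": 1.0},
  {"dx": 0.0,"dy": -1.0,"dz": 0.0,"ax": 0.0,"ay": 0.0,"az": 0.0,"gripper": 1.0},
  {"dx": 0.0,"dy": -1.0,"dz": 0.0,"ax": 0.0,"ay": 0.0,"az": 0.0,"gripper": 1.0},
])

```text
time: 1.95
eef_pos: [0.466, 0.0339, 0.2564]
tcp_rot: [0.046, 0.999, -0.0, 0.0]
contact_force: [-0.1, 0.8, 0.9]
opening: 1.0
finger_force: 0.0
```

jog_arm([
  {"dx": 0.0,"dy": -1.0,"dz": 0.0,"ax": 0.0,"ay": 0.0,"az": 0.0,"gripper": 1.0},
  {"dx": 0.0,"dy": -1.0,"dz": 0.0,"ax": 0.0,"ay": 0.0,"az": 0.0,"gripper": 1.0},
  {"dx": 0.0,"dy": -1.0,"dz": 0.0,"ax": 0.0,"ay": 0.0,"az": 0.0,"gripper": 1.0},
])

```text
time: 2.25
eef_pos: [0.4663, -0.0864, 0.2564]
tcp_rot: [0.046, 0.999, -0.0, 0.0]
contact_force: [-0.0, 1.1, 0.5]
opening: 1.0
finger_force: 0.0
```

jog_arm([
  {"dx": 0.0,"dy": -1.0,"dz": 0.0,"ax": 0.0,"ay": 0.0,"az": 0.0,"gripper": 1.0},
  {"dx": 0.0,"dy": -1.0,"dz": 0.0,"ax": 0.0,"ay": 0.0,"az": 0.0,"gripper": 1.0},
  {"dx": 0.0,"dy": -1.0,"dz": 0.0,"ax": 0.0,"ay": 0.0,"az": 0.0,"gripper": 1.0},
  {"dx": 0.0,"dy": -1.0,"dz": 0.0,"ax": 0.0,"ay": 0.0,"az": 0.0,"gripper": 1.0},
])

```text
time: 2.65
eef_pos: [0.4664, -0.2058, 0.2562]
tcp_rot: [0.047, 0.999, 0.0, -0.0]
contact_force: [0.5, 0.4, 0.1]
opening: 1.002
finger_force: 0.0
```

jog_arm([
  {"dx": -0.9,"dy": -0.48,"dz": 0.0,"ax": 0.0,"ay": 0.0,"az": 0.0,"gripper": 1.0},
  {"dx": -0.9,"dy": -0.48,"dz": 0.0,"ax": 0.0,"ay": 0.0,"az": 0.0,"gripper": 1.0},
  {"dx": -0.9,"dy": -0.48,"dz": 0.0,"ax": 0.0,"ay": 0.0,"az": 0.0,"gripper": 1.0},
  {"dx": -0.9,"dy": -0.48,"dz": 0.0,"ax": 0.0,"ay": 0.0,"az": 0.0,"gripper": 1.0},
  {"dx": -0.9,"dy": -0.48,"dz": -0.3,"ax": 0.0,"ay": 0.0,"az": 0.0,"gripper": 1.0},
  {"dx": -0.9,"dy": -0.48,"dz": -0.7,"ax": 0.0,"ay": 0.0,"az": 0.0,"gripper": 1.0},
  {"dx": -0.9,"dy": -0.48,"dz": -1.0,"ax": 0.0,"ay": 0.0,"az": 0.0,"gripper": 1.0},
  {"dx": -0.9,"dy": -0.48,"dz": -1.0,"ax": 0.0,"ay": 0.0,"az": 0.0,"gripper": 1.0},
])

```text
time: 3.45
eef_pos: [0.3565, -0.257, 0.131]
tcp_rot: [0.044, 0.999, 0.005, -0.004]
contact_force: [-0.2, 0.1, -0.5]
opening: 1.002
finger_force: 0.0
```

```bash
python3 - <<'E'
from h import *
d=cam('scene'); cv2.imwrite('pics/s1.png',d['frame'][120:320,120:420])
E
```

```text
(no output)
```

View pics/s1.png

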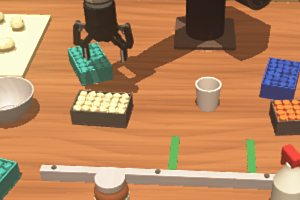

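The picture shows the open hand centred just behind the potato dish (crop pixel 100,50) and clear of the turquoise one. Next I go down.

jog_arm([
  {"dx": 0.05,"dy": 0.0,"dz": -0.25,"ax": 0.0,"ay": 0.0,"az": 0.0,"gripper": 1.0},
  {"dx": 0.05,"dy": 0.0,"dz": -0.5,"ax": 0.0,"ay": 0.0,"az": 0.0,"gripper": 1.0},
  {"dx": 0.05,"dy": 0.0,"dz": -0.7,"ax": 0.0,"ay": 0.0,"az": 0.0,"gripper": 1.0},
  {"dx": 0.05,"dy": 0.0,"dz": -0.7,"ax": 0.0,"ay": 0.0,"az": 0.0,"gripper": 1.0},
  {"dx": 0.05,"dy": 0.0,"dz": -0.7,"ax": 0.0,"ay": 0.0,"az": 0.0,"gripper": 1.0},
])

```text
time: 4.0
eef_pos: [0.3659, -0.2625, 0.0544]
tcp_rot: [0.045, 0.999, -0.001, 0.001]
contact_force: [0.2, -0.3, 0.1]
opening: 1.005
finger_force: 0.0
```

jog_arm([
  {"dx": 0.0,"dy": 0.0,"dz": -0.08,"ax": 0.0,"ay": 0.0,"az": 0.0,"gripper": 1.0},
  {"dx": 0.0,"dy": 0.0,"dz": -0.16,"ax": 0.0,"ay": 0.0,"az": 0.0,"gripper": 1.0},
  {"dx": 0.05,"dy": 0.0,"dz": -0.16,"ax": 0.0,"ay": 0.0,"az": 0.0,"gripper": 1.0},
  {"dx": 0.1,"dy": 0.0,"dz": -0.16,"ax": 0.0,"ay": 0.0,"az": 0.0,"gripper": 1.0},
  {"dx": 0.15,"dy": 0.0,"dz": -0.16,"ax": 0.0,"ay": 0.0,"az": 0.0,"gripper": 1.0},
  {"dx": 0.2,"dy": 0.0,"dz": -0.16,"ax": 0.0,"ay": 0.0,"az": 0.0,"gripper": 1.0},
  {"dx": 0.25,"dy": 0.0,"dz": -0.16,"ax": 0.0,"ay": 0.0,"az": 0.01,"gripper": 1.0},
  {"dx": 0.3,"dy": 0.0,"dz": -0.16,"ax": 0.0,"ay": 0.0,"az": 0.02,"gripper": 1.0},
  {"dx": 0.35,"dy": 0.0,"dz": -0.16,"ax": 0.0,"ay": 0.0,"az": 0.03,"gripper": 1.0},
  {"dx": 0.4,"dy": 0.0,"dz": -0.16,"ax": 0.0,"ay": 0.0,"az": 0.035,"gripper": 1.0},
])

```text
time: 5.0
eef_pos: [0.4126, -0.2617, 0.0332]
tcp_rot: [0.017, 1.0, 0.0, -0.0]
contact_force: [-4.8, -0.2, 2.9]
opening: 0.998
finger_force: 2.3
```

jog_arm([
  {"dx": 0.08,"dy": 0.0,"dz": 0.0,"ax": 0.0,"ay": 0.0,"az": 0.0,"gripper": 1.0},
  {"dx": 0.16,"dy": 0.0,"dz": 0.0,"ax": 0.0,"ay": 0.0,"az": 0.0,"gripper": 1.0},
  {"dx": 0.24,"dy": 0.0,"dz": 0.0,"ax": 0.0,"ay": 0.0,"az": 0.0,"gripper": 1.0},
  {"dx": 0.32,"dy": 0.0,"dz": 0.0,"ax": 0.0,"ay": 0.0,"az": 0.0,"gripper": 1.0},
  {"dx": 0.4,"dy": 0.0,"dz": 0.0,"ax": 0.0,"ay": 0.0,"az": 0.0,"gripper": 1.0},
  {"dx": 0.48,"dy": 0.0,"dz": 0.0,"ax": 0.0,"ay": 0.0,"az": 0.0,"gripper": 1.0},
  {"dx": 0.56,"dy": 0.0,"dz": 0.0,"ax": 0.0,"ay": 0.0,"az": 0.0,"gripper": 1.0},
  {"dx": 0.62,"dy": 0.0,"dz": 0.0,"ax": 0.0,"ay": 0.0,"az": 0.0,"gripper": 1.0},
  {"dx": 0.66,"dy": 0.0,"dz": 0.0,"ax": 0.0,"ay": 0.0,"az": 0.0,"gripper": 1.0},
  {"dx": 0.66,"dy": 0.0,"dz": 0.0,"ax": 0.0,"ay": 0.0,"az": 0.0,"gripper": 1.0},
])

```text
time: 6.0
eef_pos: [0.4927, -0.2618, 0.0332]
tcp_rot: [0.018, 1.0, -0.0, 0.001]
contact_force: [-0.1, 0.8, 0.2]
opening: 1.001
finger_force: 0.0
```

```bash
cat >> h.py <<'E'
def dish(d,show=None):
    "pale cubes / dark-rimmed potato dish: mask by hue -> rect at cube-top height; unaffected parts only"
    hsv=cv2.cvtColor(d['frame'],cv2.COLOR_BGR2HSV); m=cv2.inRange(hsv,(18,30,120),(40,170,255)); m[300:]=0; m[:, 480:]=0; m[:140]=0
    m=cv2.morphologyEx(m,cv2.MORPH_CLOSE,np.ones((5,5),np.uint8))
    c=max(cv2.findContours(m,0,1)[0],key=cv2.contourArea).reshape(-1,2)
    if show: cv2.imwrite(show,cv2.resize(d['frame'][130:330,200:480],(560,400)))
    return rect(ray(d,c,.047)),c.mean(0).round()
E
python3 - <<'E'
from h import *
print(dish(cam('top'),'pics/t1.png')); print(get_state()['eef_pos'])
E
```

```text
((array([596. , 776.7]), array([260.8,  26.1]), 5.08), array([ 23., 188.]))
[ 0.49251027 -0.2618613   0.03328777]
```

View pics/t1.png

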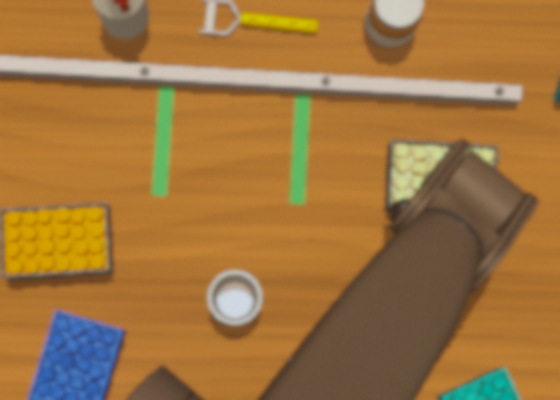

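The hand pushed the dish straight, and it stands at crop pixel (440,180), partly under the wrist, well off the cup. I back off and lift, then measure.

jog_arm([
  {"dx": -0.15,"dy": 0.0,"dz": 0.0,"ax": 0.0,"ay": 0.0,"az": 0.0,"gripper": 1.0},
  {"dx": -0.2,"dy": 0.0,"dz": 0.35,"ax": 0.0,"ay": 0.0,"az": 0.0,"gripper": 1.0},
  {"dx": -0.2,"dy": -0.4,"dz": 0.7,"ax": 0.0,"ay": 0.0,"az": 0.0,"gripper": 0.2},
  {"dx": -0.2,"dy": -0.7,"dz": 0.9,"ax": 0.0,"ay": 0.0,"az": 0.0,"gripper": 0.2},
  {"dx": 0.0,"dy": -1.0,"dz": 0.9,"ax": 0.0,"ay": 0.0,"az": 0.0,"gripper": 0.2},
  {"dx": 0.0,"dy": -1.0,"dz": 0.9,"ax": 0.0,"ay": 0.0,"az": 0.0,"gripper": 0.2},
])

```text
time: 6.65
eef_pos: [0.4941, -0.3877, 0.144]
tcp_rot: [0.02, 1.0, -0.004, 0.004]
contact_force: [-0.3, 0.5, 0.3]
opening: 0.601
finger_force: 0.0
```

```bash
cat >> h.py <<'E'
def dishd(d,box):
    "potato dish outline by height from depth within pixel box u0,u1,v0,v1"
    dep=d['depth']; vv,uu=np.mgrid[:480,:640]; K=d['K']
    P=np.stack([(uu-K[0,2])/K[0,0]*dep,-(vv-K[1,2])/K[1,1]*dep,-dep],-1)@d['T'][:3,:3].T+d['T'][:3,3]
    z=P[...,2]; m=np.uint8((z>.02)&(z<.07)&(dep>0))*255; k=np.zeros_like(m); k[box[2]:box[3],box[0]:box[1]]=255; m&=k
    c=max(cv2.findContours(m,0,1)[0],key=cv2.contourArea).reshape(-1,2)
    return rect(ray(d,c,.041)),c.min(0),c.max(0)
E
python3 - <<'E'
from h import *
d=cam('top'); print(dishd(d,(370,480,190,290))); s=get_state(); print(s['qpos'],s['eef_pos'])
d=cam('scene'); print(dishd(d,(150,270,190,290)))
E
```

```text
((array([ 546.2, -260.8]), array([143.1,  93.7]), 87.92), array([393, 200], dtype=int32), array([449, 237], dtype=int32))
[-8.25231713e-01  2.89909542e-01  1.79276428e+00  8.59609768e-04
  1.05466887e+00 -2.35839183e+00] [ 0.49256325 -0.3844724   0.14213689]
((array([ 560.4, -257.5]), array([146.8, 121.4]), 87.88), array([182, 237], dtype=int32), array([248, 272], dtype=int32))
```

jog_arm([
  {"dx": 0.1,"dy": 0.0,"dz": 0.0,"ax": 0.0,"ay": 0.0,"az": -0.996,"gripper": 0.2},
  {"dx": 0.2,"dy": 0.0,"dz": 0.0,"ax": 0.0,"ay": 0.0,"az": -0.996,"gripper": 0.2},
  {"dx": 0.3,"dy": 0.0,"dz": 0.0,"ax": 0.0,"ay": 0.0,"az": -0.996,"gripper": 0.2},
  {"dx": 0.4,"dy": 0.0,"dz": 0.0,"ax": 0.0,"ay": 0.0,"az": -0.996,"gripper": 0.2},
  {"dx": 0.43,"dy": 0.0,"dz": 0.0,"ax": 0.0,"ay": 0.0,"az": -0.996,"gripper": 0.2},
  {"dx": 0.43,"dy": 0.0,"dz": 0.0,"ax": 0.0,"ay": 0.0,"az": -0.996,"gripper": 0.2},
  {"dx": 0.43,"dy": 0.0,"dz": 0.0,"ax": 0.0,"ay": 0.0,"az": -0.996,"gripper": 0.2},
  {"dx": 0.43,"dy": 0.0,"dz": 0.0,"ax": 0.0,"ay": 0.0,"az": -0.996,"gripper": 0.2},
  {"dx": 0.43,"dy": 0.0,"dz": 0.0,"ax": 0.0,"ay": 0.0,"az": -0.996,"gripper": 0.2},
  {"dx": 0.43,"dy": 0.0,"dz": 0.0,"ax": 0.0,"ay": 0.0,"az": -0.996,"gripper": 0.2},
])

```text
time: 7.75
eef_pos: [0.5424, -0.3796, 0.1401]
tcp_rot: [0.696, 0.718, 0.0, -0.001]
contact_force: [0.8, 0.2, 0.1]
opening: 0.599
finger_force: 0.0
```

jog_arm([
  {"dx": 0.0,"dy": 0.0,"dz": 0.0,"ax": 0.0,"ay": 0.0,"az": 0.0,"gripper": 0.2},
  {"dx": 0.0,"dy": 0.0,"dz": -0.2,"ax": 0.0,"ay": 0.0,"az": 0.0,"gripper": 0.2},
  {"dx": 0.0,"dy": 0.0,"dz": -0.4,"ax": 0.0,"ay": 0.0,"az": 0.0,"gripper": 0.2},
  {"dx": 0.0,"dy": 0.0,"dz": -0.5,"ax": 0.0,"ay": 0.0,"az": 0.0,"gripper": 0.2},
])

```text
time: 8.15
eef_pos: [0.5416, -0.3795, 0.0782]
tcp_rot: [0.693, 0.721, 0.0, -0.002]
contact_force: [-0.6, 0.5, 0.4]
opening: 0.598
finger_force: 0.0
```

jog_arm([
  {"dx": 0.0,"dy": 0.0,"dz": -0.2,"ax": 0.0,"ay": 0.0,"az": -0.045,"gripper": 0.2},
  {"dx": 0.0,"dy": 0.0,"dz": -0.375,"ax": 0.0,"ay": 0.0,"az": -0.045,"gripper": 0.2},
  {"dx": 0.0,"dy": 0.1,"dz": -0.375,"ax": 0.0,"ay": 0.0,"az": -0.045,"gripper": 0.2},
  {"dx": 0.0,"dy": 0.2,"dz": -0.375,"ax": 0.0,"ay": 0.0,"az": -0.045,"gripper": 0.2},
  {"dx": 0.01,"dy": 0.28,"dz": -0.375,"ax": 0.0,"ay": 0.0,"az": -0.045,"gripper": 0.2},
  {"dx": 0.01,"dy": 0.36,"dz": -0.375,"ax": 0.0,"ay": 0.0,"az": -0.045,"gripper": 0.2},
  {"dx": 0.015,"dy": 0.44,"dz": -0.375,"ax": 0.0,"ay": 0.0,"az": -0.045,"gripper": 0.2},
  {"dx": 0.015,"dy": 0.52,"dz": -0.375,"ax": 0.0,"ay": 0.0,"az": -0.045,"gripper": 0.2},
  {"dx": 0.02,"dy": 0.6,"dz": -0.375,"ax": 0.0,"ay": 0.0,"az": -0.045,"gripper": 0.2},
  {"dx": 0.02,"dy": 0.7,"dz": -0.375,"ax": 0.0,"ay": 0.0,"az": -0.045,"gripper": 0.2},
])

```text
time: 9.15
eef_pos: [0.5466, -0.2987, 0.0379]
tcp_rot: [0.72, 0.694, -0.0, 0.002]
contact_force: [0.8, -5.9, 3.1]
opening: 0.596
finger_force: 2.5
```

jog_arm([
  {"dx": 0.0,"dy": 0.1,"dz": 0.0,"ax": 0.0,"ay": 0.0,"az": 0.0,"gripper": 0.2},
  {"dx": 0.005,"dy": 0.2,"dz": 0.0,"ax": 0.0,"ay": 0.0,"az": 0.0,"gripper": 0.2},
  {"dx": 0.01,"dy": 0.3,"dz": 0.0,"ax": 0.0,"ay": 0.0,"az": 0.0,"gripper": 0.2},
  {"dx": 0.01,"dy": 0.4,"dz": 0.0,"ax": 0.0,"ay": 0.0,"az": 0.0,"gripper": 0.2},
  {"dx": 0.015,"dy": 0.5,"dz": 0.0,"ax": 0.0,"ay": 0.0,"az": 0.0,"gripper": 0.2},
  {"dx": 0.02,"dy": 0.6,"dz": 0.0,"ax": 0.0,"ay": 0.0,"az": 0.0,"gripper": 0.2},
  {"dx": 0.02,"dy": 0.7,"dz": 0.0,"ax": 0.0,"ay": 0.0,"az": 0.0,"gripper": 0.2},
  {"dx": 0.025,"dy": 0.8,"dz": 0.0,"ax": 0.0,"ay": 0.0,"az": 0.0,"gripper": 0.2},
  {"dx": 0.025,"dy": 0.86,"dz": 0.0,"ax": 0.0,"ay": 0.0,"az": 0.0,"gripper": 0.2},
  {"dx": 0.025,"dy": 0.9,"dz": 0.0,"ax": 0.0,"ay": 0.0,"az": 0.0,"gripper": 0.2},
])

```text
time: 10.15
eef_pos: [0.5481, -0.1885, 0.0358]
tcp_rot: [0.719, 0.695, -0.0, -0.0]
contact_force: [-0.8, -4.8, 2.4]
opening: 0.599
finger_force: 2.2
```

```bash
python3 - <<'E'
from h import *
d=cam('top'); cv2.imwrite('pics/t2.png',cv2.resize(d['frame'][130:330,200:480],(560,400))); print(dishd(d,(270,420,190,260)),get_state()['eef_pos'])
E
```

```text
((array([549.7, -91.6]), array([104.6,  93.3]), 87.99), array([336, 197], dtype=int32), array([377, 233], dtype=int32)) [ 0.54795397 -0.18795545  0.03557588]
```

View pics/t2.png

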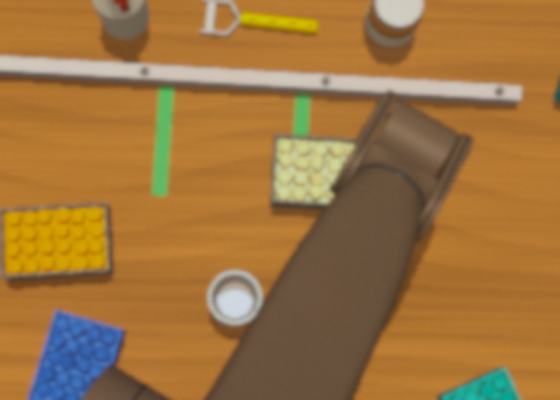

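The dish (crop pixel 315,170) is square to the bar, and its left end has passed the right tape. I keep going with the +y push, about 127 mm more.

jog_arm([
  {"dx": 0.0,"dy": 0.1,"dz": 0.0,"ax": 0.0,"ay": 0.0,"az": 0.0,"gripper": 0.2},
  {"dx": 0.005,"dy": 0.2,"dz": 0.0,"ax": 0.0,"ay": 0.0,"az": 0.0,"gripper": 0.2},
  {"dx": 0.01,"dy": 0.3,"dz": 0.0,"ax": 0.0,"ay": 0.0,"az": 0.0,"gripper": 0.2},
  {"dx": 0.01,"dy": 0.4,"dz": 0.0,"ax": 0.0,"ay": 0.0,"az": 0.0,"gripper": 0.2},
  {"dx": 0.015,"dy": 0.5,"dz": 0.0,"ax": 0.0,"ay": 0.0,"az": 0.0,"gripper": 0.2},
  {"dx": 0.02,"dy": 0.6,"dz": 0.0,"ax": 0.0,"ay": 0.0,"az": 0.0,"gripper": 0.2},
  {"dx": 0.02,"dy": 0.7,"dz": 0.0,"ax": 0.0,"ay": 0.0,"az": 0.0,"gripper": 0.2},
  {"dx": 0.025,"dy": 0.8,"dz": 0.0,"ax": 0.0,"ay": 0.0,"az": 0.0,"gripper": 0.2},
  {"dx": 0.025,"dy": 0.9,"dz": 0.0,"ax": 0.0,"ay": 0.0,"az": 0.0,"gripper": 0.2},
  {"dx": 0.03,"dy": 1.0,"dz": 0.0,"ax": 0.0,"ay": 0.0,"az": 0.0,"gripper": 0.2},
])

```text
time: 11.2
eef_pos: [0.5516, -0.0684, 0.0358]
tcp_rot: [0.719, 0.695, -0.0, -0.001]
contact_force: [0.2, -2.3, -1.2]
opening: 0.602
finger_force: 1.3
```

jog_arm([
  {"dx": 0.0,"dy": 0.03,"dz": 0.0,"ax": 0.0,"ay": 0.0,"az": 0.0,"gripper": 0.2},
  {"dx": 0.0,"dy": 0.05,"dz": 0.0,"ax": 0.0,"ay": 0.0,"az": 0.0,"gripper": 0.2},
  {"dx": 0.0,"dy": 0.05,"dz": 0.0,"ax": 0.0,"ay": 0.0,"az": 0.0,"gripper": 0.2},
  {"dx": 0.0,"dy": -0.25,"dz": 0.0,"ax": 0.0,"ay": 0.0,"az": 0.0,"gripper": 0.2},
  {"dx": 0.0,"dy": -0.3,"dz": 0.3,"ax": 0.0,"ay": 0.0,"az": 0.0,"gripper": 0.2},
  {"dx": 0.0,"dy": -0.6,"dz": 0.7,"ax": 0.0,"ay": 0.0,"az": 0.0,"gripper": 0.2},
  {"dx": 0.0,"dy": -0.8,"dz": 0.9,"ax": 0.0,"ay": 0.0,"az": 0.0,"gripper": 0.2},
  {"dx": 0.0,"dy": -0.8,"dz": 0.9,"ax": 0.0,"ay": 0.0,"az": 0.0,"gripper": 0.2},
])

```text
time: 12.0
eef_pos: [0.5558, -0.1703, 0.1512]
tcp_rot: [0.721, 0.693, 0.002, 0.006]
contact_force: [0.7, 0.6, 0.8]
opening: 0.599
finger_force: 0.0
```

```bash
python3 - <<'E'
from h import *
d=cam('top'); cv2.imwrite('pics/t3.png',cv2.resize(d['frame'][130:330,200:480],(560,400))); print(dishd(d,(260,380,182,265)),get_state()['eef_pos'])
E
```

```text
((array([553.1,  16.2]), array([140.1,  93.3]), 87.92), array([287, 194], dtype=int32), array([342, 232], dtype=int32)) [ 0.55402451 -0.16809922  0.14790992]
```

View pics/t3.png

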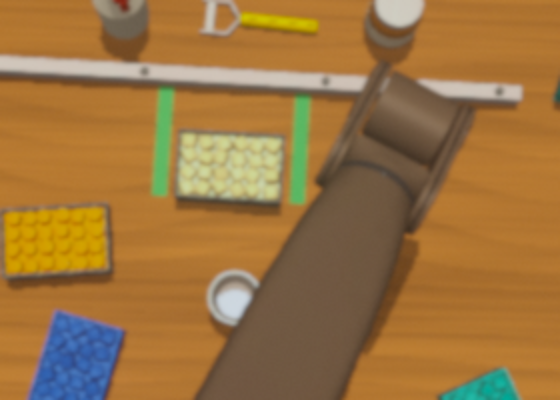

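The dish stands square midway between the tapes (crop pixel 230,168; tapes at 163 and 300). Now I go behind it for the final +x push.

jog_arm([
  {"dx": -0.2,"dy": 0.0,"dz": 0.0,"ax": 0.0,"ay": 0.0,"az": 0.998,"gripper": 1.0},
  {"dx": -0.4,"dy": 0.1,"dz": 0.0,"ax": 0.0,"ay": 0.0,"az": 0.998,"gripper": 1.0},
  {"dx": -0.63,"dy": 0.3,"dz": 0.0,"ax": 0.0,"ay": 0.0,"az": 0.998,"gripper": 1.0},
  {"dx": -0.63,"dy": 0.6,"dz": 0.0,"ax": 0.0,"ay": 0.0,"az": 0.998,"gripper": 1.0},
  {"dx": -0.63,"dy": 0.8,"dz": 0.0,"ax": 0.0,"ay": 0.0,"az": 0.998,"gripper": 1.0},
  {"dx": -0.63,"dy": 1.0,"dz": 0.0,"ax": 0.0,"ay": 0.0,"az": 0.998,"gripper": 1.0},
  {"dx": -0.63,"dy": 1.0,"dz": 0.0,"ax": 0.0,"ay": 0.0,"az": 0.998,"gripper": 1.0},
  {"dx": -0.63,"dy": 1.0,"dz": 0.0,"ax": 0.0,"ay": 0.0,"az": 0.998,"gripper": 1.0},
  {"dx": -0.63,"dy": 1.0,"dz": 0.0,"ax": 0.0,"ay": 0.0,"az": 0.998,"gripper": 1.0},
  {"dx": -0.63,"dy": 1.0,"dz": 0.0,"ax": 0.0,"ay": 0.0,"az": 0.998,"gripper": 1.0},
])

```text
time: 13.05
eef_pos: [0.475, -0.0442, 0.1423]
tcp_rot: [0.05, 0.999, 0.001, -0.002]
contact_force: [0.9, 0.8, 0.1]
opening: 0.998
finger_force: 0.0
```

jog_arm([
  {"dx": 0.0,"dy": 0.25,"dz": 0.0,"ax": 0.0,"ay": 0.0,"az": 0.07,"gripper": 1.0},
  {"dx": 0.0,"dy": 0.52,"dz": 0.0,"ax": 0.0,"ay": 0.0,"az": 0.07,"gripper": 1.0},
  {"dx": 0.0,"dy": 0.52,"dz": 0.0,"ax": 0.0,"ay": 0.0,"az": 0.07,"gripper": 1.0},
])

```text
time: 13.35
eef_pos: [0.4745, 0.0201, 0.1421]
tcp_rot: [-0.004, 1.0, 0.001, -0.002]
contact_force: [-0.9, -0.4, 0.0]
opening: 0.996
finger_force: 0.0
```

jog_arm([
  {"dx": 0.0,"dy": -0.02,"dz": -0.3,"ax": 0.0,"ay": 0.0,"az": -0.025,"gripper": 1.0},
  {"dx": 0.0,"dy": -0.02,"dz": -0.6,"ax": 0.0,"ay": 0.0,"az": -0.025,"gripper": 1.0},
  {"dx": 0.0,"dy": -0.02,"dz": -0.8,"ax": 0.0,"ay": 0.0,"az": -0.025,"gripper": 1.0},
  {"dx": 0.0,"dy": -0.02,"dz": -0.89,"ax": 0.0,"ay": 0.0,"az": -0.025,"gripper": 1.0},
  {"dx": 0.07,"dy": -0.02,"dz": -0.89,"ax": 0.0,"ay": 0.0,"az": -0.025,"gripper": 1.0},
  {"dx": 0.14,"dy": -0.02,"dz": -0.89,"ax": 0.0,"ay": 0.0,"az": -0.025,"gripper": 1.0},
  {"dx": 0.21,"dy": -0.02,"dz": -0.89,"ax": 0.0,"ay": 0.0,"az": -0.025,"gripper": 1.0},
  {"dx": 0.28,"dy": -0.02,"dz": -0.89,"ax": 0.0,"ay": 0.0,"az": -0.025,"gripper": 1.0},
  {"dx": 0.34,"dy": -0.025,"dz": -0.89,"ax": 0.0,"ay": 0.0,"az": -0.025,"gripper": 1.0},
  {"dx": 0.4,"dy": -0.025,"dz": -0.89,"ax": 0.0,"ay": 0.0,"az": -0.025,"gripper": 1.0},
])

```text
time: 14.35
eef_pos: [0.5248, 0.0138, 0.0377]
tcp_rot: [0.018, 1.0, -0.0, -0.0]
contact_force: [-5.1, -0.6, 3.1]
opening: 1.002
finger_force: 2.5
```

jog_arm([
  {"dx": 0.06,"dy": 0.0,"dz": 0.0,"ax": 0.0,"ay": 0.0,"az": 0.0,"gripper": 1.0},
  {"dx": 0.12,"dy": -0.005,"dz": 0.0,"ax": 0.0,"ay": 0.0,"az": 0.0,"gripper": 1.0},
  {"dx": 0.18,"dy": -0.005,"dz": 0.0,"ax": 0.0,"ay": 0.0,"az": 0.0,"gripper": 1.0},
  {"dx": 0.22,"dy": -0.007,"dz": 0.0,"ax": 0.0,"ay": 0.0,"az": 0.0,"gripper": 1.0},
  {"dx": 0.26,"dy": -0.008,"dz": 0.0,"ax": 0.0,"ay": 0.0,"az": 0.0,"gripper": 1.0},
  {"dx": 0.28,"dy": -0.01,"dz": 0.0,"ax": 0.0,"ay": 0.0,"az": 0.0,"gripper": 1.0},
  {"dx": 0.3,"dy": -0.01,"dz": 0.0,"ax": 0.0,"ay": 0.0,"az": 0.0,"gripper": 1.0},
])

```text
time: 15.05
eef_pos: [0.5604, 0.0126, 0.0373]
tcp_rot: [0.018, 1.0, 0.0, -0.0]
contact_force: [-5.8, -0.4, 3.6]
opening: 1.001
finger_force: 2.5
```

```bash
python3 - <<'E'
from h import *
d=cam('scene'); cv2.imwrite('pics/s2.png',cv2.resize(d['frame'][190:330,240:440],(800,560),interpolation=2)); s=get_state();print(s['eef_pos'],s['contact_force'])
E
```

```text
[0.56093815 0.01247207 0.03729263] [-4.44675214  0.7095633   1.77423404]
```

View pics/s2.png

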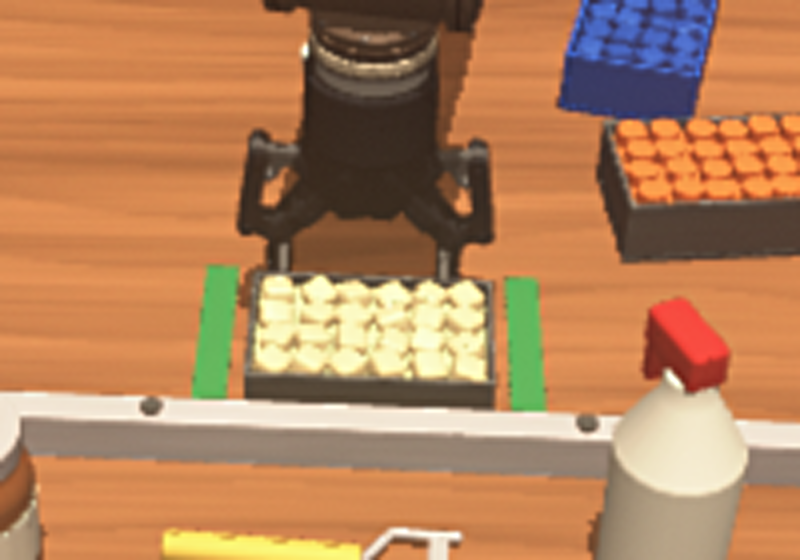

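The dish is centred between the tapes (edges at 248 and 492, tapes at 238 and 508), with a few mm left to the bar. I close the gap gently, watching the force.

jog_arm([
  {"dx": 0.01,"dy": 0.0,"dz": 0.0,"ax": 0.0,"ay": 0.0,"az": 0.0,"gripper": 1.0},
  {"dx": 0.02,"dy": 0.0,"dz": 0.0,"ax": 0.0,"ay": 0.0,"az": 0.0,"gripper": 1.0},
  {"dx": 0.03,"dy": 0.0,"dz": 0.0,"ax": 0.0,"ay": 0.0,"az": 0.0,"gripper": 1.0},
  {"dx": 0.04,"dy": 0.0,"dz": 0.0,"ax": 0.0,"ay": 0.0,"az": 0.0,"gripper": 1.0},
  {"dx": 0.05,"dy": 0.0,"dz": 0.0,"ax": 0.0,"ay": 0.0,"az": 0.0,"gripper": 1.0},
  {"dx": 0.06,"dy": 0.0,"dz": 0.0,"ax": 0.0,"ay": 0.0,"az": 0.0,"gripper": 1.0},
])

```text
time: 15.7
eef_pos: [0.5661, 0.0125, 0.0372]
tcp_rot: [0.017, 1.0, -0.0, -0.003]
contact_force: [-11.6, -1.0, 7.8]
opening: 0.993
finger_force: 5.6
```

jog_arm([
  {"dx": 0.008,"dy": 0.0,"dz": 0.0,"ax": 0.0,"ay": 0.0,"az": 0.0,"gripper": 1.0},
  {"dx": 0.016,"dy": 0.0,"dz": 0.0,"ax": 0.0,"ay": 0.0,"az": 0.0,"gripper": 1.0},
  {"dx": 0.016,"dy": 0.0,"dz": 0.0,"ax": 0.0,"ay": 0.0,"az": 0.0,"gripper": 1.0},
])

```text
time: 16.0
eef_pos: [0.5663, 0.0126, 0.0367]
tcp_rot: [0.017, 1.0, -0.0, -0.005]
contact_force: [-13.7, -1.6, 9.0]
opening: 0.999
finger_force: 6.9
```

jog_arm([
  {"dx": 0.015,"dy": 0.0,"dz": 0.0,"ax": 0.0,"ay": 0.0,"az": 0.0,"gripper": 1.0},
  {"dx": 0.03,"dy": 0.0,"dz": 0.0,"ax": 0.0,"ay": 0.0,"az": 0.0,"gripper": 1.0},
  {"dx": 0.03,"dy": 0.0,"dz": 0.0,"ax": 0.0,"ay": 0.0,"az": 0.0,"gripper": 1.0},
])

```text
time: 16.3
eef_pos: [0.5664, 0.0131, 0.0358]
tcp_rot: [0.016, 1.0, 0.0, -0.01]
contact_force: [-22.9, -1.8, 14.9]
opening: 1.003
finger_force: 11.2
```

jog_arm([
  {"dx": -0.03,"dy": 0.0,"dz": 0.0,"ax": 0.0,"ay": 0.0,"az": 0.0,"gripper": 1.0},
  {"dx": -0.1,"dy": 0.0,"dz": 0.0,"ax": 0.0,"ay": 0.0,"az": 0.0,"gripper": 1.0},
  {"dx": -0.3,"dy": 0.0,"dz": 0.0,"ax": 0.0,"ay": 0.0,"az": 0.0,"gripper": 1.0},
  {"dx": -0.35,"dy": 0.0,"dz": 0.3,"ax": 0.0,"ay": 0.0,"az": 0.0,"gripper": 1.0},
  {"dx": -0.4,"dy": 0.0,"dz": 0.7,"ax": 0.0,"ay": 0.0,"az": 0.0,"gripper": 1.0},
  {"dx": -0.4,"dy": 0.0,"dz": 1.0,"ax": 0.0,"ay": 0.0,"az": 0.0,"gripper": 1.0},
  {"dx": -0.4,"dy": -0.3,"dz": 1.0,"ax": 0.0,"ay": 0.0,"az": 0.0,"gripper": 1.0},
  {"dx": -0.4,"dy": -0.6,"dz": 1.0,"ax": 0.0,"ay": 0.0,"az": 0.0,"gripper": 1.0},
  {"dx": -0.4,"dy": -1.0,"dz": 1.0,"ax": 0.0,"ay": 0.0,"az": 0.0,"gripper": 1.0},
  {"dx": -0.4,"dy": -1.0,"dz": 1.0,"ax": 0.0,"ay": 0.0,"az": 0.0,"gripper": 1.0},
])

```text
time: 17.3
eef_pos: [0.527, -0.1126, 0.1591]
tcp_rot: [0.021, 1.0, -0.002, 0.003]
contact_force: [0.7, 0.1, 0.5]
opening: 1.005
finger_force: 0.0
```

```bash
python3 - <<'E'
from h import *
d=cam('top'); print(dish(d)[0] if 0 else '',get_state()['eef_pos']); a=d['frame'][140:260,250:390]
hsv=cv2.cvtColor(d['frame'],cv2.COLOR_BGR2HSV); m=cv2.inRange(hsv,(18,30,120),(40,170,255)); print('cubes',rect(ray(d,big(m,318,194,45),.047)))
e=cam('scene'); b=e['frame'][230:330,260:400]
cv2.imwrite('pics/f.png',np.hstack([cv2.resize(a,(400,343),interpolation=2),cv2.resize(b,(400,343),interpolation=2)]))
E
```

```text
[ 0.52654351 -0.11034201  0.15852052]
cubes (array([621. ,  14.9]), array([138.1,  89.3]), 88.58)
```

View pics/f.png

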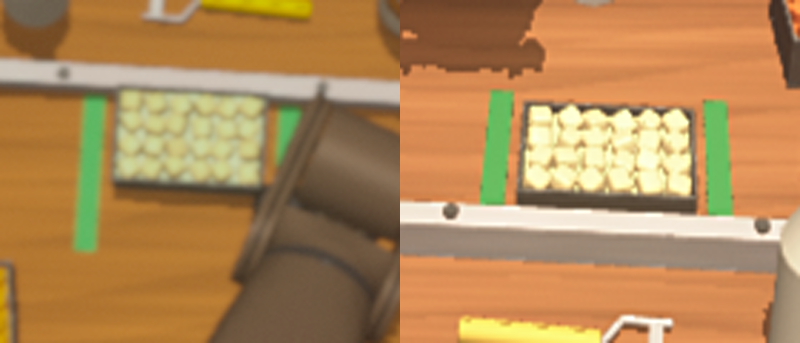

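The dish is flush with the bar and centred between the bare tapes (left crop: edges at 115 and 268, tapes at 103 and 278). Measured y is 14.9 mm against a midline of 15.2 mm, and the hand is clear.

```bash
python3 -c "
from plant import job; print(job.sign_off())"
```

```text
the job is handed in; nothing more can be done
None
```

The potato dish was pushed flush against the stop bar, centred between the tapes and covering neither, with the hand clear and nothing else seen to move; the job is handed in at about 17 s.

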